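# Clamp the tube, then hold the test rig's hood at its balance point

### The arm

A 6-joint arm with a two-finger parallel gripper is mounted at the origin on the work surface. World frame = base frame: x ahead of the robot, y to its left, z up, the work surface at z = 0. Lengths are in m, angles in rad, forces in N, time in s.
With the tool pointing down it reaches from about 0.375 to 0.9 m from the base axis. Payload 3.1 kg.
Tool frame: the origin (TCP) lies at the very end of the fingers, on their centre line; the grasp point (between the pads) lies 19 mm behind it; z points along the fingers, y is the line along which they close (so a half turn about z gives the same grasp; the last joint's range is limited). The gripper opens to 87 mm and grips with 3 to 60 N. Pads are 19 mm wide; open, the fingers measure 117 mm over their backs; the gripper's body (75 mm by 190 mm) begins 51 mm behind the grasp point.
Start: joints at [1.137, 0.527, 1.433, -0, 1.181, -0.178], TCP at [0.158, 0.605, 0.223] pointing down, gripper open.
Joint ranges: [-3.08, 3.08], [-0.75, 2.2], [0.22, 2.44], [-1.43, 4.57], [0, 2.65], [-2.85, 2.85]. Speed limits (rad/s): [2.79, 2.79, 3.14, 3.14, 3.14, 3.14].

### API

Orientations are given as a unit quaternion [x, y, z, w].
In Python, from rig import robot gives the robot as it stands. The module is installed in compiled form; this text tells all that it offers.
- The arm moves only by the tool servo_tool, never from a script. Its argument "rows" is one flat list of numbers, 5 for each row, row after row: the closure, from -1 (fully open) to 1 (shut), so that 0 is half open, then the shift along the tool's x, y, z in m, then the turn about the tool's z in degrees. A call has 1 to 5 rows; each row shifts and turns the commanded pose from where the row before left it, along the tool's axes as they then stand; what a row does not reach is not made up. A row lasts 1/12 s, in which the tool goes at most 41.7 mm and 7.16 degrees, less where a joint would pass 70% of its speed; a pose out of reach is approached as far as the arm can. A call with a gripper value outside its range is refused whole. The fingers move at their own pace and stop on an object; "newtons" is the grip in N (left out, the last holds). Time passes only in rows, so rows that do not move let the fingers close. It gives the time, the measured TCP pose, the force, the opening and the grip force at its end, in the units of the state.
- robot.get_obs(): the state, without advancing time (a new reading comes with each control period).
- robot.camera(name): name is "side" or "top"; returns a dict with "pixels" (400x640x3 uint8, red, green, blue), "intrinsics" (3x3 intrinsics, pixels), "rvec" (rotation vector, rad) and "tvec" (3), from world to camera coordinates, as OpenCV has them. Camera axes: x right, y down, z forward; pixel columns grow to the right and rows downward; lengths in m; the calibration is good to about 2 mm. A picture is of the moment at which its call begins. There is no depth.
- robot.hand_in(): hands the job in; it is judged then, once.
Trained networks look in a picture, given as the dict that the camera call returned (one of the last four; its "shot" number tells which), for a name from the list of things; names that differ only in an ending like _2 or _b are one class to them, and where a whole thing is asked for, a point or a joint stands for the part that bears it (a point fixed in the world has none). Each returns a list of dicts, best first, with "score" (0 to 1); they miss things now and then, are a little off and sometimes report something else, mostly with a low value. They report only what shows in the picture. A call takes as long as a camera call.
- robot.spot_in(picture, query): "at" ([x, y, z] in m, in world coordinates, good to about 4 mm: the middle of the surface that is visible of it).
- robot.outline_of(picture, query): "region" (400x640 bool, what is visible of it).
- robot.place_of(picture, query): "at" ([x, y, z] in m, in world coordinates, good to about 4 mm: a listed point, or the origin of a listed thing).
The state is a dict: "time": time; "q": joint angles; "joint_velocities": joint speeds; "joint_torque": joint torques, N m; "position": TCP position; "tool_rot": TCP orientation; "ft_force": force on the tool from outside, world axes, zero at the start; "moment": the same for the moment, N m; "grip_width": finger opening in m; "grip_force": force on a finger pad.
Only numpy, scipy, OpenCV 4.12 (cv2) and the standard library are available. Lean on these libraries where they do the work, as an engineer would, in place of code of your own. Each camera call takes 0.05 s, during which the arm holds its last target. There are 200 camera calls.

### The job

The copper tube is lying in the test rig, so close the rig up: first push the toggle clamp's lever all the way down so that the clamp holds the tube on its heater block. Then take hold of the clear hood, which lies tipped back on its rests, and swing it to its balance point, where it would fall neither shut nor back, without ever letting it drop towards shut. Finish while still holding it motionless there, for the sensor leads to be laid in; leave the tube in its seats and the other things undisturbed.

Things in the scene. Friction and masses are not known exactly. Their poses are not given: they have to be found in the camera images.
- rig: Tube test rig, bolted down: aluminium plate on feet. Origin on the bench; x along the tube, y to the clamp's side, z up. In mm: plate x -160..150, y +-100, top z 18; brass heater block x -145..-85, finned block x 40..110, both y +-25, top z 51; tube along y 0, z 50; clamp pedestal x -115, y 40..85, side plates up to z 94; rear wall with the hood's hinge y -84, x -65..125, up to z 90.
- clamp_lever (a joint): Toggle clamp lever, rad: 0 = open, pointing 66 degrees up, leaning to the rig's +y; 1.15 = fully down, level, pointing to +y, a firm stop. It turns about clamp_pivot in the plane across the tube. Going down it lowers the clamp arm on the tube. It stays where it is left, down too; 4 to 7 N at the grip moves it.
- clamp_pivot (a point): Point on the rig: the pivot of the clamp lever, 62 mm to +y of the tube's axis, at z = 80 mm above the bench. The axis is parallel to the rig's x.
- lever_grip (a point): Point on the lever's axis, in its black round grip (16 mm diameter, grip from 40 to 103 mm from the pivot), 75 mm from the pivot. It moves with the lever. At full down it is 80 mm above the bench, and nothing but the bench is beneath it.
- clamp_arm: The clamp's steel arm, 60 mm long, with a screw and a rubber foot (16 mm diameter) at its end that presses on top of the tube at the heater block when the lever is down; origin at the arm's pivot, on the tube's side of the lever's pivot.
- tube: Straight copper tube, 16 mm diameter, 300 mm long, with white tape bands and a brass fitting at its far end; loose, lying in the 17 mm channels of the heater block and the finned block. Origin on its axis at mid-length, x along the tube.
- hood_angle (a joint): Hood hinge, rad: 0 = shut, top panel level; grows as it swings up and over to the rig's -y; 2.35 = lying back on its rests (start, a stop). Almost free: it falls shut or back from either side of its balance point at 1.71, where its centre of mass is above the hinge: the top panel leans 8 degrees past upright towards -y, the bar on top, 6 mm to +y of the hinge line and 201 mm above it.
- hood_hinge (a point): Middle of the hood's hinge line, which is parallel to the rig's x, 97 mm above the bench.
- hood_bar (a point): Middle of the hood's bar handle: round steel bar, 12 mm diameter, parallel to the rig's x, 110 mm between its standoffs, 36 mm clear of the apron; may turn in the fingers. It moves with the hood: at joint value q it lies, from the hinge, 198 cos q + 34 sin q mm along the rig's y and 198 sin q - 34 cos q mm up. Lifting it off the rests takes about 2 N, at balance nearly 0.
- hood: The clear plastic hood with aluminium edging, 180 x 156 mm, about 0.3 to 0.55 kg: top panel (4 mm), a front apron 72 mm deep carrying the bar handle, and two end cheeks 32 mm deep. Lying back it reaches 270 mm above the bench and 205 mm to -y of the rig's origin. Origin on the hinge line.
- tape_roll: White tape roll lying flat, 90 mm across, 25 mm high, beside the rig; bystander. Origin under its centre.
- flare_nut: Small brass nut, 22 mm across, 20 mm high, on the rig's base plate at its far corner; bystander.
- paste_jar: Small white-capped jar, 44 mm across, 42 mm high, on the robot's side of the rig; bystander.
- wire_stripper: Wire stripper lying flat, about 175 mm long, 16 mm high; bystander.
- screwdriver: Screwdriver lying flat, about 200 mm long; bystander.
- bent_tube: Bent copper tube, 16 mm diameter, about 230 mm long, lying flat; bystander.
- scrap_jar: Clear jar of copper scraps, 116 mm across, 168 mm high; bystander.

How it is judged:
By the outcome, as a careful person would: the job done as asked, in the order asked, and still so for the second after the job is handed in, while the arm keeps its last pose, push and grip.
It also fails if it takes over 56 s, if anything falls off the work surface, if the arm or the gripper's body presses on something with over 40 N, if the wrist force passes 120 N, or if a joint passes its speed limit or range.

## Working session

There is one attempt and no reset: what is moved stays moved. The work goes in short steps, Python scripts to look and compute and a tool call to move; the robot and the scene stay as the last step left them, time stands still between calls to the robot, and variables do not carry over. Pictures are saved under pics/ and viewed, at most 10 in all, crops included, and the job is handed in when it is done.

Besides the shell and the picture viewer there is one more tool, called in YAML: its name, and indented under it one key for each argument. servo_tool: Moves the arm, as the interface text tells. Its arguments: {"type":"object","properties":{"rows":{"type":"array","items":{"type":"number"}},"newtons":{"type":"number"}},"required":["rows"]}

```bash
mkdir -p pics
cat > h.py <<'E'
import numpy as np, cv2
from rig import robot
from scipy.spatial.transform import Rotation as R
np.set_printoptions(precision=4,suppress=True)
def save(c,n): cv2.imwrite('pics/'+n,cv2.cvtColor(c['pixels'],cv2.COLOR_RGB2BGR))
def proj(c,p): return cv2.projectPoints(np.array(p,float).reshape(-1,3),np.array(c['rvec'],float),np.array(c['tvec'],float),np.array(c['intrinsics'],float),None)[0].reshape(-1,2)
E
python3 - <<'E'
from h import *
o=robot.get_obs(); print(o)
for n in ('side','top'):
    c=robot.camera(n); save(c,n+'1.png')
    for q in ['rig','clamp_pivot','lever_grip','tube','hood_hinge','hood_bar','hood']:
        for d in robot.place_of(c,q)[:1]: print(n,q,d, proj(c,d['at']))
E
```

```text
{'time': 0.0, 'q': array([ 1.1365,  0.5285,  1.4339, -0.    ,  1.1813, -0.1785]), 'joint_velocities': array([-0.001 ,  0.0003, -0.0012,  0.0002, -0.0001,  0.0006]), 'joint_torque': array([ -0.0005, -44.0057, -17.6589,   0.0631,   0.0583,  -0.0002]), 'position': array([0.1578, 0.604 , 0.2216]), 'tool_rot': array([ 0.1275,  0.9918, -0.001 , -0.0003]), 'ft_force': array([ 0.6822,  0.4212, -0.0479]), 'moment': array([-0.0263,  0.045 , -0.0478]), 'grip_force': 0.0, 'grip_width': 0.0870133596516346}
side rig {'at': [0.6075, 0.0559, -0.0019], 'score': 0.97} [[325.7217 218.1559]]
side clamp_pivot {'at': [0.497, 0.1153, 0.077], 'score': 0.84} [[281.6343 204.107 ]]
side lever_grip {'at': [0.4958, 0.1562, 0.1497], 'score': 0.69} [[271.8498 177.8265]]
side tube {'at': [0.6144, 0.0575, 0.0516], 'score': 0.75} [[327.3533 204.984 ]]
side hood_hinge {'at': [0.6443, -0.0225, 0.0955], 'score': 0.79} [[352.6909 207.9382]]
side hood_bar {'at': [0.6481, -0.1355, 0.2584], 'score': 0.85} [[384.4985 192.4601]]
side hood {'at': [0.6407, -0.0276, 0.094], 'score': 0.77} [[352.7169 210.0088]]
top rig {'at': [0.6079, 0.054, -0.0032], 'score': 0.96} [[306.1187 183.8805]]
top clamp_pivot {'at': [0.4967, 0.1156, 0.0796], 'score': 0.93} [[283.7701 217.3651]]
top lever_grip {'at': [0.4977, 0.1573, 0.1462], 'score': 0.69} [[266.3361 215.5591]]
top tube {'at': [0.6144, 0.0584, 0.052], 'score': 0.7} [[304.0499 179.1094]]
top hood_hinge {'at': [0.6439, -0.0227, 0.0971], 'score': 0.64} [[331.2657 166.7968]]
top hood_bar {'at': [0.6437, -0.1388, 0.2648], 'score': 0.64} [[380.0725 154.2363]]
top hood {'at': [0.641, -0.0215, 0.098], 'score': 0.74} [[330.8645 167.7149]]
```

View pics/side1.png

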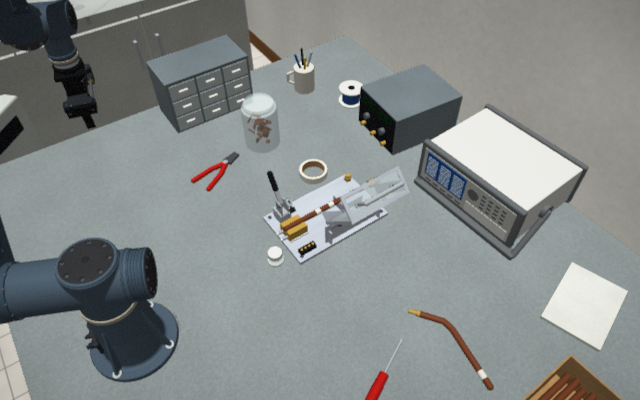

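View pics/top1.png

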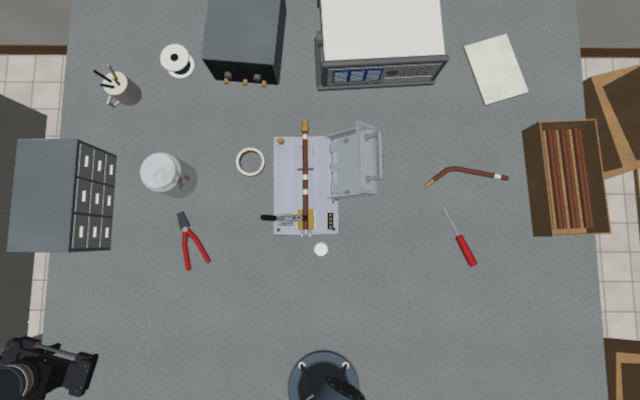

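Side view: the rig is at about (325,215), with the lever up at (271,180) and the hood tipped back with its bar around (390,190). Top view: the rig is nearly aligned with world x, with the lever at (268,217), the bar at about (378,154), the jar at (320,250) and the tape roll at (250,162). The network points match both pictures and the expected heights. Next I'll fit the rig pose.

```bash
cat >> h.py <<'E'
P={'rig':(0,0,0),'pivot':(-115,62,80),'grip':(-115,92.5,148.5),'hinge':(30,-84,97),'bar':(30,-199,261.8)}
M={'rig':[[.6075,.0559],[.6079,.054]],'pivot':[[.497,.1153],[.4967,.1156]],'grip':[[.4958,.1562],[.4977,.1573]],'hinge':[[.6443,-.0225],[.6439,-.0227]],'bar':[[.6481,-.1355],[.6437,-.1388]]}
A=np.array([P[k][:2] for k in P])/1000; B=np.array([np.mean(M[k],0) for k in P])
H=(A-A.mean(0)).T@(B-B.mean(0)); th=np.arctan2(H[0,1]-H[1,0],H[0,0]+H[1,1])
Rm=np.array([[np.cos(th),-np.sin(th)],[np.sin(th),np.cos(th)]]); t=B.mean(0)-Rm@A.mean(0)
def w(x,y,z): return np.r_[Rm@[x/1000,y/1000]+t,z/1000]
def tool(target,yaw_rig=None,o=None):
    "shift in tool axes to bring TCP to target, turn to bring tool y to rig angle (deg)"
    o=o or robot.get_obs(); r=R.from_quat(o['tool_rot']).as_matrix()
    s=r.T@(np.array(target)-o['position']); tn=None
    if yaw_rig is not None:
        a=np.degrees(np.arctan2(r[1,1],r[0,1])); tn=(a-np.degrees(th)-yaw_rig+90)%180-90
    return s,tn
E
python3 - <<'E'
from h import *
print('yaw',np.degrees(th),t); print((B-(A@Rm.T+t))*1000)
print(tool(w(-115,92.5,148.5-12),0)); print(w(-115,92.5,148.5),w(30,-199,262))
E
```

```text
yaw 0.8636019786202621 [0.6119 0.0597]
[[-4.1688 -4.7395]
 [ 0.9026 -4.4992]
 [ 1.2623  6.3043]
 [ 0.9686  1.2488]
 [ 1.0353  1.6857]]
(array([-0.4413, -0.3541,  0.0861]), np.float64(74.47876639245976))
[0.4955 0.1504 0.1485] [ 0.6449 -0.1388  0.262 ]
```

servo_tool:
  rows: [-0.2,-0.0294,-0.0236,0,0,-0.2,-0.0294,-0.0236,0,0,-0.2,-0.0294,-0.0236,0,0,-0.2,-0.0294,-0.0236,0,0,-0.2,-0.0294,-0.0236,0,0]
  newtons: 10

```text
time: 1.22
position: [0.2711, 0.452, 0.2227]
tool_rot: [0.127, 0.992, 0.0, 0.0]
ft_force: [0.0, -0.2, 0.9]
grip_width: 0.0614
grip_force: 0.0
```

servo_tool:
  rows: [-0.2,-0.0294,-0.0236,0,0,-0.2,-0.0294,-0.0236,0,0,-0.2,-0.0294,-0.0236,0,0,-0.2,-0.0294,-0.0236,0,0,-0.2,-0.0294,-0.0236,0,0]

```text
time: 1.63
position: [0.3837, 0.3004, 0.2229]
tool_rot: [0.127, 0.992, 0.0, 0.0]
ft_force: [0.6, 0.7, 0.4]
grip_width: 0.0525
grip_force: 0.0
```

servo_tool:
  rows: [-0.2,-0.0294,-0.0236,0,0,-0.2,-0.0294,-0.0236,0,0,-0.2,-0.0294,-0.0236,0,0,-0.2,-0.0294,-0.0236,0,0,-0.2,0,0,0,7]

```text
time: 2.05
position: [0.4783, 0.1759, 0.2232]
tool_rot: [0.191, 0.982, -0.0, 0.003]
ft_force: [1.0, -0.2, -0.3]
grip_width: 0.0526
grip_force: 0.0
```

servo_tool:
  rows: [-0.2,0,0,0,7,-0.2,0,0,0,7,-0.2,0,0,0,7,-0.2,0,0,0,7,-0.2,0,0,0,7]

```text
time: 2.47
position: [0.4728, 0.1807, 0.2227]
tool_rot: [0.477, 0.879, 0.0, 0.0]
ft_force: [-0.9, -0.4, -0.5]
grip_width: 0.052
grip_force: 0.0
```

servo_tool:
  rows: [-0.2,0,0,0,7,-0.2,0,0,0,7,-0.2,0,0,0,7,-0.2,0,0,0,7,-0.2,0,0,0,0]

```text
time: 2.88
position: [0.4729, 0.1809, 0.2227]
tool_rot: [0.674, 0.739, 0.0, 0.0]
ft_force: [0.6, -0.4, 0.6]
grip_width: 0.0523
grip_force: 0.0
```

```bash
cat >> h.py <<'E'
def crop(c,u,v,hw=60,hh=45,k=6.6,pts=()):
    im=cv2.cvtColor(c['pixels'],cv2.COLOR_RGB2BGR)[v-hh:v+hh,u-hw:u+hw]
    im=cv2.resize(im,None,fx=k,fy=k,interpolation=cv2.INTER_CUBIC)
    for p in pts:
        x,y=(proj(c,p)[0]-[u-hw,v-hh]+.5)*k; cv2.circle(im,(int(x),int(y)),3,(0,0,255),-1)
    return im
E
python3 - <<'E'
from h import *
s=robot.camera('side'); c=robot.camera('top')
pts=[w(-115,62,80),w(-115,92.5,148.5),w(-115,62+103*.407,80+103*.9135),w(30,-84,97),w(30,-199,262),w(-160,100,18),w(-160,-100,18),w(150,100,18),w(150,-100,18)]
cv2.imwrite('pics/c2.png',np.vstack([crop(s,330,205,90,33,4.4,pts),crop(c,320,190,90,33,4.4,pts)]))
print(tool(w(-115,92.5,148.5-12),0))
E
```

```text
(array([-0.0324,  0.0197,  0.0861]), np.float64(4.6648058317229015))
```

View pics/c2.png

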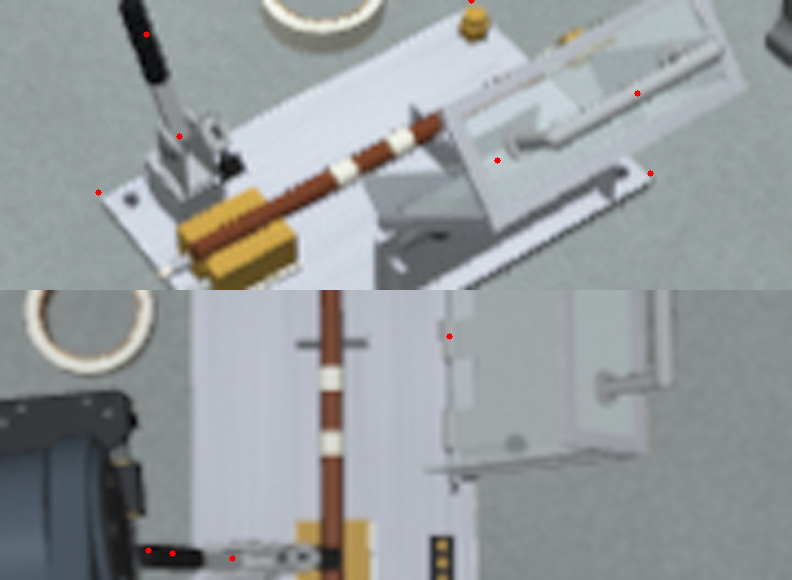

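The overlaid points land on the lever, hinge, bar and plate corners to within about 3 mm. Now I'll go down over the lever.

servo_tool:
  rows: [-0.2,-0.032,0.02,0,0,-0.2,0,0,0,4.7,-0.2,0,0,0.031,0,-0.2,0,0,0.031,0,-0.2,0,0,0.031,0]

```text
time: 3.4
position: [0.4965, 0.1507, 0.1293]
tool_rot: [0.702, 0.712, 0.001, 0.001]
ft_force: [-0.0, 0.4, 0.3]
grip_width: 0.0526
grip_force: 0.0
```

servo_tool:
  rows: [0.9,0,0,0,0,0.9,0,0,0,0,0.9,0,0,0,0,0.9,0,0,0,0,0.9,0,0,0,0]
  newtons: 8

```text
time: 3.82
position: [0.497, 0.1511, 0.1315]
tool_rot: [0.703, 0.711, 0.002, 0.001]
ft_force: [0.6, 0.1, -0.2]
grip_width: 0.0264
grip_force: 0.0
```

Run:
```python
from h import *
o=robot.get_obs(); print(o['position'],o['ft_force'],o['grip_width'],o['grip_force'],tool(w(-115,92.5,129.5),0,o))
s=robot.camera('side'); cv2.imwrite('pics/c3.png',crop(s,275,185,45,40,7,[w(-115,92.5,148.5)]))
r=R.from_quat(o['tool_rot']).as_matrix();p=o['position']
prev=np.array([92.5,148.5])
for a in np.radians([66,55,44,33,22,11,0]):
    q=np.array([62+75*np.cos(a),80+75*np.sin(a)]); d=np.array([0,*(q-prev)])/1000; prev=q
    print(r.T@np.r_[Rm@d[:2],d[2]])
```

```text
[0.497  0.1511 0.1315] [ 0.5603  0.0682 -0.1608] 0.026421975149394223 0.0 (array([-0.0006, -0.0016,  0.002 ]), np.float64(-0.17939477266908455))
[ 0.  0. -0.]
[ 0.0125 -0.0001  0.0071]
[ 0.0109 -0.0001  0.0093]
[ 0.0089 -0.0001  0.0113]
[ 0.0066 -0.0001  0.0128]
[ 0.0041 -0.0001  0.0138]
[ 0.0014 -0.0001  0.0143]
```

View pics/c3.png

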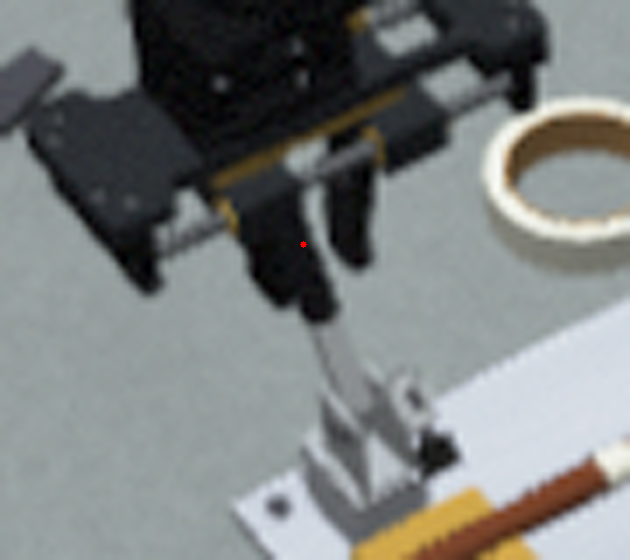

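The lever's grip is between the fingers, around (310,250) in the crop. I'll finish closing, then sweep the arc.

servo_tool:
  rows: [0.9,0,0,0,0,0.9,0,0,0,0,0.9,0,0,0,0,0.9,0,0,0,0]

```text
time: 4.2
position: [0.4942, 0.151, 0.1306]
tool_rot: [0.703, 0.711, -0.001, -0.001]
ft_force: [-5.2, 0.4, 6.8]
grip_width: 0.0157
grip_force: 8.0
```

servo_tool:
  rows: [0.9,0.0063,0,0.0035,0,0.9,0.0062,0,0.0036,0,0.9,0.0055,0,0.0046,0,0.9,0.0054,0,0.0047,0,0.9,0,0,0,0]

```text
time: 4.62
position: [0.4938, 0.1739, 0.1127]
tool_rot: [0.703, 0.712, -0.002, -0.0]
ft_force: [-2.1, -2.4, -4.6]
grip_width: 0.016
grip_force: 8.0
```

servo_tool:
  rows: [0.9,0.0045,-0.001,0.0056,0,0.9,0.0044,-0.001,0.0057,0,0.9,0.0033,0,0.0064,0,0.9,0.0033,0,0.0064,0,0.9,0.002,0,0.0069,0]

```text
time: 5.03
position: [0.4936, 0.1919, 0.0822]
tool_rot: [0.703, 0.711, 0.0, 0.0]
ft_force: [-0.8, -2.4, 4.0]
grip_width: 0.0152
grip_force: 8.0
```

servo_tool:
  rows: [0.9,0.002,0,0.0069,0,0.9,0.0008,0,0.0071,0,0.9,0.0006,0,0.0072,0,0.9,0,0,0.003,0,0.9,0,0,0,0]

```text
time: 5.45
position: [0.4935, 0.1959, 0.0574]
tool_rot: [0.703, 0.711, 0.001, -0.0]
ft_force: [-1.8, -0.1, 3.5]
grip_width: 0.0149
grip_force: 7.7
```

Run:
```python
from h import *
o=robot.get_obs(); print(o['position'],o['ft_force'],o['grip_width'],o['grip_force'],tool(w(-115,137,61),0,o))
s=robot.camera('side'); cv2.imwrite('pics/c4.png',crop(s,285,195,50,40,7,[w(-115,137,80)]))
```

```text
[0.4935 0.1959 0.0574] [-1.7662 -0.1098  3.4833] 0.014905282881390251 7.732296288013458 (array([-0.001 ,  0.0013, -0.0036]), np.float64(-0.2676893586979361))
```

View pics/c4.png

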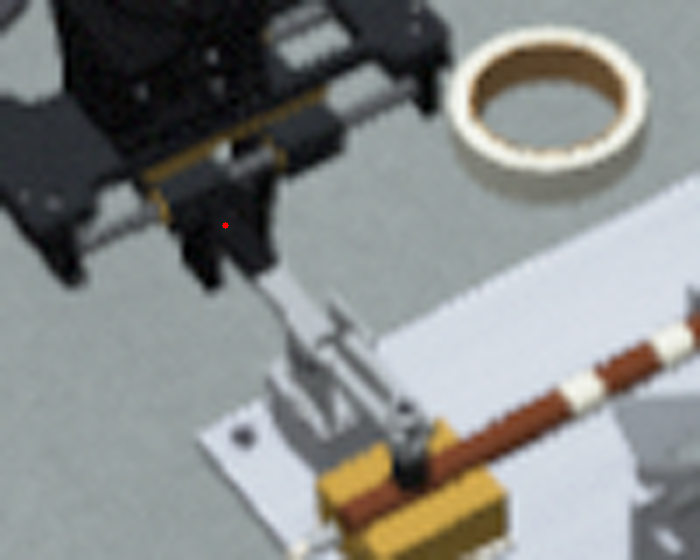

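The foot is on the tube, near (410,465) in the crop. I'll grip harder and press on to be sure the lever is at its stop.

servo_tool:
  rows: [0.9,0,0,0,0,0.9,0,0,0,0,0.9,0,0,0.003,0,0.9,0,0,0.003,0,0.9,0,0,0,0]
  newtons: 35

```text
time: 5.92
position: [0.4936, 0.1959, 0.0546]
tool_rot: [0.703, 0.711, 0.001, 0.0]
ft_force: [-5.3, 1.6, 24.4]
grip_width: 0.0141
grip_force: 33.2
```

servo_tool:
  rows: [-0.2,0,0,0,0,-0.2,0,0,0,0,-0.2,0,0,0,0,-0.2,0,0,0,0,-0.2,0,0,0,0]
  newtons: 15

```text
time: 6.33
position: [0.493, 0.195, 0.0514]
tool_rot: [0.703, 0.711, -0.0, -0.0]
ft_force: [0.2, -0.3, -1.0]
grip_width: 0.0394
grip_force: 0.0
```

servo_tool:
  rows: [-0.2,0,0,-0.02,0,-0.2,0,0,-0.04,0,-0.2,0,0,-0.04,0,-0.2,0,0,-0.04,0,-0.2,0,0,-0.04,0]

```text
time: 6.75
position: [0.4925, 0.195, 0.2332]
tool_rot: [0.703, 0.711, -0.001, -0.0]
ft_force: [0.9, 0.2, -0.5]
grip_width: 0.052
grip_force: 0.0
```

servo_tool:
  rows: [-0.2,0,0,-0.04,0,-0.2,0,0,-0.04,0,-0.2,0,0,-0.03,0,-0.2,0,0,0,0,-0.2,0,0,0,0]

```text
time: 7.17
position: [0.494, 0.1953, 0.3437]
tool_rot: [0.703, 0.711, 0.002, 0.001]
ft_force: [-0.2, 0.5, -0.9]
grip_width: 0.0521
grip_force: 0.0
```

Run:
```python
from h import *
o=robot.get_obs(); print(o['position'],o['q'],o['grip_width'])
for y in (90,-90): print(tool(w(30,-199,246),y,o))
s=robot.camera('side'); 
a=crop(s,285,195,45,40,8,[w(-115,62,80),w(-115,137,80),w(-115,165,80)]);b=crop(s,375,195,45,40,8,[w(30,-199,262)])
cv2.imwrite('pics/c5.png',cv2.resize(np.vstack([a,b]),None,fx=.46,fy=.46) if 0 else np.hstack([a,b])[:, :1440][::1,::1] if 0 else cv2.resize(np.hstack([a,b]),(800,356)))
for n in('lever_grip','clamp_pivot','hood_bar','tube'): print(n,robot.place_of(s,n)[:1])
```

```text
[0.494  0.1953 0.3437] [ 0.1659  0.2717  1.5041 -0.      1.3612  0.1547] 0.05207537774452276
(array([-0.3359,  0.1466,  0.0982]), np.float64(89.78076227261545))
(array([-0.3359,  0.1466,  0.0982]), np.float64(89.78076227261545))
lever_grip [{'at': [0.4961, 0.1943, 0.0891], 'score': 0.5}]
clamp_pivot [{'at': [0.4963, 0.1156, 0.0777], 'score': 0.85}]
hood_bar [{'at': [0.6452, -0.138, 0.2595], 'score': 0.97}]
tube [{'at': [0.6177, 0.0567, 0.0529], 'score': 0.58}]
```

View pics/c5.png

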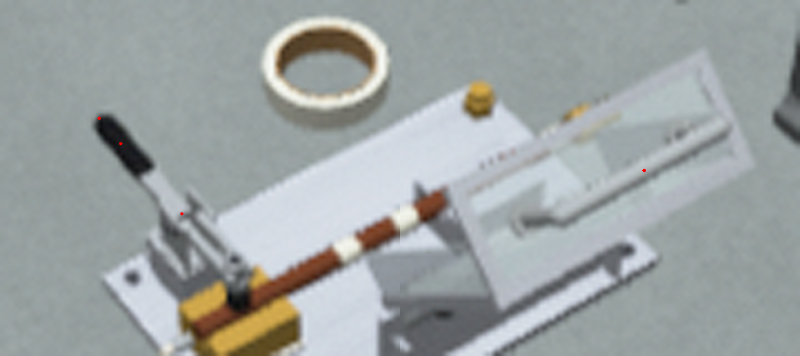

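The lever's axis coincides with the overlaid full-down points, from the pivot at (181,213) to the tip at (100,118). The foot is on the tube at (238,295), and the bar is where predicted at (643,170). On to the hood.

servo_tool:
  rows: [-0.3,-0.0373,0.0163,0,0,-0.3,-0.0373,0.0163,0,0,-0.3,-0.0373,0.0163,0,0,-0.3,-0.0373,0.0163,0,0,-0.3,-0.0373,0.0163,0,0]

```text
time: 7.83
position: [0.5767, 0.008, 0.3404]
tool_rot: [0.703, 0.711, -0.001, -0.001]
ft_force: [0.5, 0.9, -0.0]
grip_width: 0.0565
grip_force: 0.0
```

servo_tool:
  rows: [-0.3,-0.0373,0.0163,0,0,-0.3,-0.0373,0.0163,0,0,-0.3,-0.0373,0.0163,0,0,-0.3,-0.0373,0.0163,0,0,0.1,0,0,0,6.9]

```text
time: 8.25
position: [0.6457, -0.147, 0.3389]
tool_rot: [0.747, 0.664, -0.001, 0.001]
ft_force: [1.6, 0.2, -0.2]
grip_width: 0.0544
grip_force: 0.0
```

servo_tool:
  rows: [0.1,0,0,0,6.9,0.1,0,0,0,6.9,0.1,0,0,0,6.9,0.1,0,0,0,6.9,0.1,0,0,0,6.9]

```text
time: 8.67
position: [0.6431, -0.1389, 0.3398]
tool_rot: [0.91, 0.414, -0.001, -0.001]
ft_force: [-0.2, 0.5, 0.2]
grip_width: 0.0397
grip_force: 0.0
```

servo_tool:
  rows: [0.1,0,0,0,6.9,0.1,0,0,0,6.9,0.1,0,0,0,6.9,0.1,0,0,0,6.9,0.1,0,0,0,6.9]

```text
time: 9.08
position: [0.6431, -0.1387, 0.3399]
tool_rot: [0.992, 0.125, -0.002, -0.001]
ft_force: [-0.2, 0.1, 0.6]
grip_width: 0.0394
grip_force: 0.0
```

servo_tool:
  rows: [0.1,0,0,0,6.9,0.1,0,0,0,6.9,0.1,0,0,0,0,0.1,0,0,0,0,0.1,0,0,0,0]

```text
time: 9.5
position: [0.6433, -0.1388, 0.3409]
tool_rot: [1.0, 0.009, -0.001, -0.0]
ft_force: [-0.3, -0.5, -0.2]
grip_width: 0.0395
grip_force: 0.0
```

Run:
```python
from h import *
o=robot.get_obs(); print(o['position'],o['q'],o['grip_width'],tool(w(30,-199,262),90,o))
c=robot.camera('top'); cv2.imwrite('pics/c6.png',crop(c,370,155,50,40,7,[w(30,-199,262),o['position']]))
```

```text
[ 0.6433 -0.1388  0.3409] [-0.382   0.477   1.1874  0.      1.4791  1.1698] 0.03947988345266556 (array([0.0017, 0.0001, 0.0789]), np.float64(0.22470535074432973))
```

View pics/c6.png

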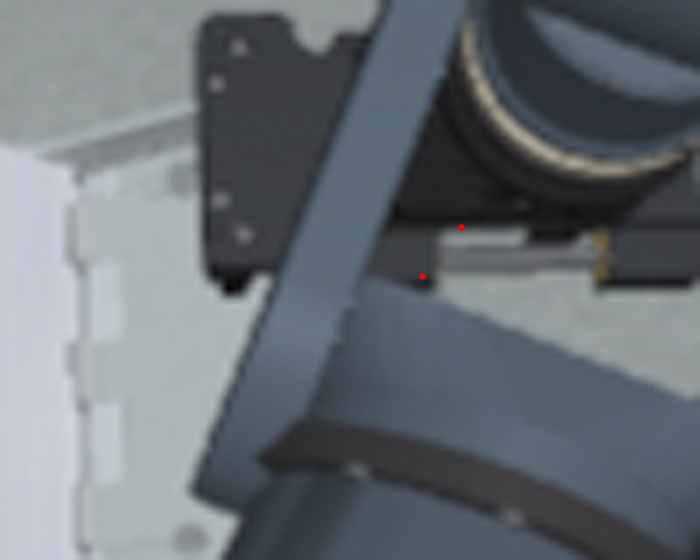

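The top view is mostly blocked by the wrist, so the bar doesn't show. The TCP projects to (422,276) and the bar to (460,228), which fits the height difference. I'll descend and close.

servo_tool:
  rows: [0.25,0.001,0,0.02,0,0.25,0,0,0.025,0,0.25,0,0,0.025,0,0.25,0,0,0.015,0,0.25,0,0,0.007,0]
  newtons: 25

```text
time: 9.97
position: [0.6429, -0.1383, 0.2467]
tool_rot: [1.0, 0.009, -0.003, -0.001]
ft_force: [-1.0, -0.2, -0.4]
grip_width: 0.0323
grip_force: 0.0
```

servo_tool:
  rows: [0.95,0,0,0,0,0.95,0,0,0,0,0.95,0,0,0,0,0.95,0,0,0,0,0.95,0,0,0,0]

```text
time: 10.38
position: [0.6455, -0.1372, 0.2516]
tool_rot: [1.0, 0.008, 0.002, -0.001]
ft_force: [0.7, 4.1, 1.8]
grip_width: 0.0111
grip_force: 25.0
```

servo_tool:
  rows: [0.95,0,0,0,0,0.95,0,0,0,0,0.95,0,0,0,0]

```text
time: 10.63
position: [0.6455, -0.1372, 0.2516]
tool_rot: [1.0, 0.009, 0.002, -0.001]
ft_force: [1.2, 5.4, 2.4]
grip_width: 0.011
grip_force: 25.0
```

Run:
```python
from h import *
o=robot.get_obs(); print(o['position'],o['ft_force'],o['moment'],o['grip_width'],o['grip_force'],tool(w(30,-199,262),90,o))
r=R.from_quat(o['tool_rot']).as_matrix()
bar=lambda q:np.array([198*np.cos(q)+34*np.sin(q),198*np.sin(q)-34*np.cos(q)])
qs=np.linspace(2.35,1.71,21)
for a,b in zip(qs,qs[1:]):
    d=(bar(b)-bar(a))/1000; print(round(b,3),r.T@np.r_[Rm@[0,d[0]],d[1]])
s=robot.camera('side'); cv2.imwrite('pics/c7.png',crop(s,380,190,50,40,7,[w(30,-199,262)]))
```

```text
[ 0.6455 -0.1372  0.2516] [1.1961 5.4283 2.4011] [ 0.8416  0.0058 -0.0216] 0.011015020838021142 25.001665949821472 (array([-0.0007,  0.0016, -0.0104]), np.float64(0.11063798784033452))
2.318 [ 0.     -0.0053 -0.0036]
2.286 [ 0.     -0.0054 -0.0034]
2.254 [ 0.     -0.0056 -0.0032]
2.222 [ 0.     -0.0057 -0.0031]
2.19 [ 0.     -0.0058 -0.0029]
2.158 [ 0.     -0.0058 -0.0027]
2.126 [ 0.     -0.0059 -0.0025]
2.094 [ 0.     -0.006  -0.0023]
2.062 [ 0.     -0.0061 -0.0021]
2.03 [ 0.     -0.0061 -0.0019]
1.998 [ 0.     -0.0062 -0.0017]
1.966 [ 0.     -0.0062 -0.0015]
1.934 [ 0.     -0.0063 -0.0013]
1.902 [ 0.     -0.0063 -0.0011]
1.87 [ 0.     -0.0064 -0.0009]
1.838 [ 0.     -0.0064 -0.0007]
1.806 [ 0.     -0.0064 -0.0005]
1.774 [ 0.     -0.0064 -0.0003]
1.742 [ 0.     -0.0064 -0.0001]
1.71 [ 0.     -0.0064  0.0001]
```

View pics/c7.png

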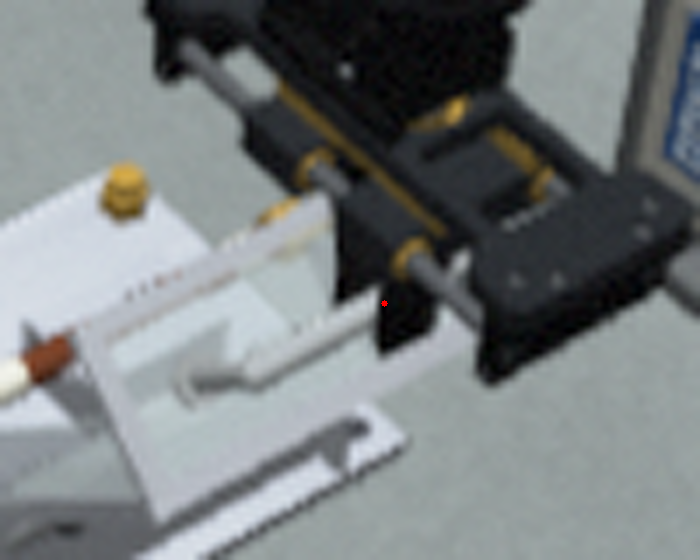

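The bar is held between the fingers near (380,310), with a width of 11 mm at 25 N. Now I'll swing along the arc.

servo_tool:
  rows: [0.95,0,-0.0053,-0.0036,0,0.95,0,-0.0054,-0.0034,0,0.95,0,-0.0056,-0.0032,0,0.95,0,-0.0057,-0.0031,0,0.95,0,0,0,0]

```text
time: 11.1
position: [0.6452, -0.1165, 0.2647]
tool_rot: [1.0, 0.009, 0.001, 0.001]
ft_force: [2.5, -1.5, -1.5]
grip_width: 0.011
grip_force: 25.0
```

servo_tool:
  rows: [0.95,0,-0.0058,-0.0029,0,0.95,0,-0.0058,-0.0027,0,0.95,0,-0.0059,-0.0025,0,0.95,0,-0.006,-0.0023,0,0.95,0,-0.0061,-0.0021,0]

```text
time: 11.52
position: [0.6447, -0.0877, 0.2774]
tool_rot: [1.0, 0.008, 0.002, 0.001]
ft_force: [4.3, -3.6, 4.7]
grip_width: 0.0112
grip_force: 25.0
```

Run:
```python
from h import *
o=robot.get_obs(); print(o['position'],o['ft_force'],o['moment'],o['grip_width'],o['grip_force'])
s=robot.camera('side'); print(robot.place_of(s,'hood_bar')[:1])
q=2.062; print('expected dy,dz',198*np.cos(q)+34*np.sin(q)+114.9,198*np.sin(q)-34*np.cos(q)-164.8)
```

```text
[ 0.6447 -0.0877  0.2774] [ 4.2526 -3.568   4.7484] [-0.8704 -0.6286 -0.0222] 0.011239353075659438 25.000806748867035
[{'at': [0.6404, -0.0874, 0.2857], 'score': 0.75}]
expected dy,dz 51.485892846770355 25.826994452408854
```

servo_tool:
  rows: [0.95,0,-0.0061,-0.0019,0,0.95,0,-0.0062,-0.0017,0,0.95,0,-0.0062,-0.0015,0,0.95,0,-0.0063,-0.0013,0,0.95,0,-0.0063,-0.0011,0]

```text
time: 12.03
position: [0.6441, -0.0563, 0.2844]
tool_rot: [1.0, 0.008, 0.001, 0.0]
ft_force: [5.1, -1.6, 4.3]
grip_width: 0.0113
grip_force: 25.0
```

servo_tool:
  rows: [0.95,0,-0.0064,-0.0009,0,0.95,0,-0.0064,-0.0007,0,0.95,0,-0.0064,-0.0005,0,0.95,0,-0.005,-0.0002,0,0.95,0,0,0,0]

```text
time: 12.45
position: [0.6437, -0.0305, 0.2864]
tool_rot: [1.0, 0.009, 0.001, -0.001]
ft_force: [4.6, -0.9, 4.1]
grip_width: 0.0113
grip_force: 25.0
```

servo_tool:
  rows: [0.95,0,0,0,0,0.95,0,0,0,0,0.95,0,0,0,0]

```text
time: 12.7
position: [0.6438, -0.0314, 0.2864]
tool_rot: [1.0, 0.008, 0.001, -0.0]
ft_force: [5.4, -0.9, 3.8]
grip_width: 0.0113
grip_force: 25.0
```

Run:
```python
from h import *
o=robot.get_obs(); print(o['position'],o['ft_force'],o['moment'],o['grip_width'],o['grip_force'])
for n in('side','top'):
    s=robot.camera(n); print([robot.place_of(s,k)[:1] for k in('hood_bar','hood_hinge')])
    if n=='side': save(s,'s8.png'); cv2.imwrite('pics/c8.png',crop(s,350,180,60,45,6.6,[w(30,-84,97),w(30,-78,298),w(-60,-84,97),w(120,-84,97),w(-60,-84-22,97+154),w(120,-84-22,97+154)]))
```

```text
[ 0.6438 -0.0314  0.2864] [ 5.4397 -0.9213  3.7578] [-0.3685 -0.7259  0.0017] 0.011253435801130958 25.001173317432404
[[{'at': [0.643, -0.0295, 0.2961], 'score': 0.59}], [{'at': [0.6419, -0.0199, 0.0948], 'score': 0.97}]]
[[{'at': [0.6426, -0.0305, 0.2995], 'score': 0.76}], [{'at': [0.6421, -0.022, 0.0967], 'score': 0.81}]]
```

View pics/c8.png

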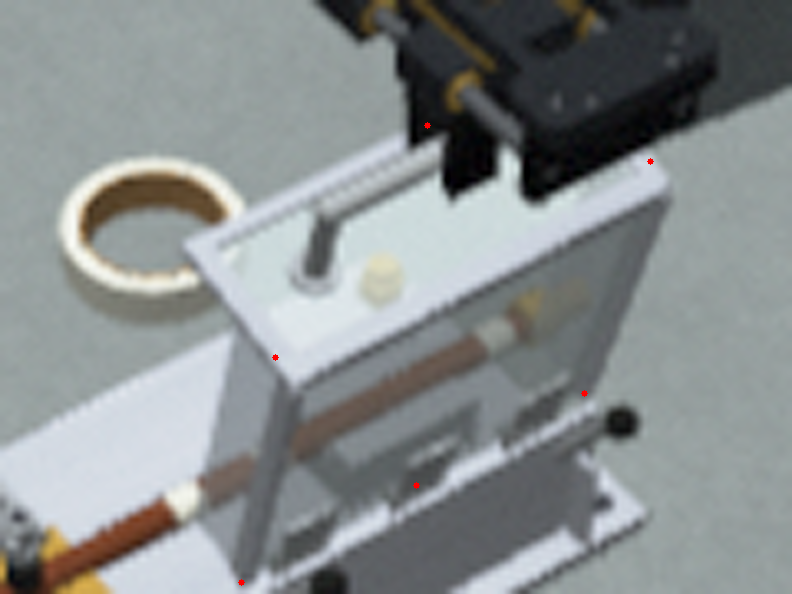

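The hood stands nearly upright, with the bar in the fingers at about (440,150) and the tube still in its seats. It has about 15 mm left to go, so I'll creep.

servo_tool:
  rows: [0.95,0.0005,-0.003,0,0,0.95,0.0005,-0.003,0,0,0.95,0.0005,-0.003,0,0,0.95,0,-0.002,0,0,0.95,0,-0.001,0,0]

```text
time: 13.42
position: [0.6436, -0.0191, 0.2863]
tool_rot: [1.0, 0.008, -0.0, -0.0]
ft_force: [2.4, -1.5, 4.7]
grip_width: 0.0109
grip_force: 25.0
```

servo_tool:
  rows: [0.95,0,0,0,0,0.95,0,0,0,0,0.95,0,0,0,0]

```text
time: 13.67
position: [0.6436, -0.0193, 0.2862]
tool_rot: [1.0, 0.008, -0.0, -0.0]
ft_force: [2.3, -0.9, 6.3]
grip_width: 0.0112
grip_force: 25.0
```

Run:
```python
from h import *
o=robot.get_obs(); print(o['position'],o['ft_force'],o['moment'],o['grip_width'],o['grip_force'])
for n in('side','top'):
    s=robot.camera(n); print([robot.place_of(s,k)[:1] for k in('hood_bar',)])
```

```text
[ 0.6436 -0.0193  0.2862] [ 2.3084 -0.8532  6.2915] [-0.3945 -0.1606 -0.0103] 0.01121344217192965 25.00015139579773
[[{'at': [0.6418, -0.0211, 0.2949], 'score': 0.57}]]
[[{'at': [0.6425, -0.0181, 0.2989], 'score': 0.64}]]
```

servo_tool:
  rows: [0.95,0.0005,-0.001,-0.0005,0,0.95,0.0005,-0.001,-0.0005,0,0.95,0,-0.001,0,0,0.95,0,0,0,0,0.95,0,0,0,0]

```text
time: 14.28
position: [0.6436, -0.0165, 0.2861]
tool_rot: [1.0, 0.008, -0.002, -0.0]
ft_force: [-2.3, -0.5, 4.8]
grip_width: 0.0108
grip_force: 25.0
```

servo_tool:
  rows: [0.95,0,0,0,0,0.95,0,0,0,0,0.95,0,0,0,0,0.95,0,0,0,0,0.95,0,0,0,0]

```text
time: 14.7
position: [0.6437, -0.0168, 0.2861]
tool_rot: [1.0, 0.008, -0.002, -0.0]
ft_force: [-5.0, -0.1, 5.4]
grip_width: 0.0108
grip_force: 25.0
```

Run:
```python
from h import *
o=robot.get_obs(); print(o['position'],o['ft_force'],o['joint_velocities'],o['grip_width'],o['grip_force'])
s=robot.camera('side'); print([robot.place_of(s,k)[:1] for k in('hood_bar','hood_hinge','tube','lever_grip')])
cv2.imwrite('pics/c9.png',crop(s,330,185,75,55,5.3,[w(30,-84,97),w(30,-78,298),w(-115,165,80)]))
```

```text
[ 0.6437 -0.0168  0.2861] [-4.9556 -0.1462  5.4287] [ 0.0011  0.0006 -0.0005  0.0008  0.0003 -0.0006] 0.010815825029428544 24.999792873859406
[[{'at': [0.6433, -0.0162, 0.2947], 'score': 0.59}], [{'at': [0.6449, -0.0228, 0.0947], 'score': 0.72}], [{'at': [0.6167, 0.056, 0.0496], 'score': 0.55}], [{'at': [0.4956, 0.1946, 0.0884], 'score': 0.72}]]
```

View pics/c9.png

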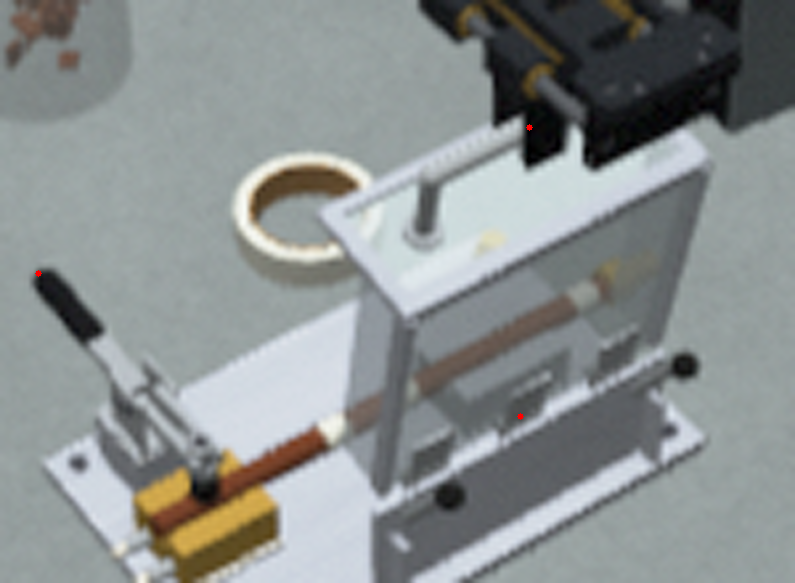

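The lever is still down with its tip at (40,272), the tube is seated, and the fingers hold the bar at (528,128). The TCP has moved 120.4 mm in y since the hood left its rests (balance needs 121 mm), y force is about 0 and nothing is moving. Handing in.

```bash
python3 -c "
from rig import robot
print(robot.hand_in())"
```

```text
the job is handed in; nothing more can be done
None
```

The job is handed in: the clamp lever is fully down with the foot on the tube, and the hood is held motionless at its balance point (about 1.71 rad); the interface gave no verdict.

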